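Hang the weighing pan from the scale's spring link and switch the scale on

TASK

Set up the hanging scale for portioning: pick up the steel weighing pan (the black grip on its bail is made for this), pass the bail's open hook through the stirrup loop at the bottom of the spring link and let the pan down gradually until the spring carries all its weight, so that letting go neither jerks the scale nor draws its spring near the end. Only when the pan hangs free of your hand, push the red rocker switch on the console over to on (far side down), because the scale takes its zero as it starts; leave the pan hanging still and level and the other things on the counter where they are.

Things in the scene. Friction and masses are not known exactly. Their poses are not given: they have to be found in the camera images.
- grip (a point): centre of the black ribbed grip (44 mm long, 18 wide, 18 high) on the pan's wire bail; grasp it across its width (y). Frame of pan and bail: x from the grip towards the hook (the way the hook is pushed through the loop), y across, z up. It is 50 mm behind the bail's middle and 122 mm above the pan's underside, on the bail's level top wire (6 mm thick, along x).
- pan_floor (a point): middle of the underside of the steel weighing pan, same frame as the grip: pan 176 mm long (x), 108 wide (y), 66 high. The bail is fixed to its short ends; pan, bail and hook are one rigid piece that weighs 0.26 to 0.80 kg (varies, not told) and balances under the hook.
- hook_seat (a point): where the loop's bar comes to rest in the bail's hook, same frame: 50 mm ahead (+x) of the grip, 54 mm above it. The hook is a crook of 7 mm wire in the x-z plane: the stem stands 13 mm behind this point, the bend's outside top is 10.5 mm above it, the free tip points down 13 to 17 mm ahead of it and ends 24 mm below it. Gap between stem and tip 19 mm.
- loop_bar (a point): middle of the bottom bar (7 mm thick, along y) of the steel stirrup loop under the spring link (blue sleeve, 34 mm wide), 275 mm up at the start. Loop in the y-z plane: opening 55 mm high, 56 mm wide (20 at its top). x: the way to push the hook through, towards the column. The link hangs in an eye 187 mm above, swings freely all ways and gives when touched, but cannot twist.
- stirrup (a joint): how far the loop is drawn down out of the sleeve: 0 unloaded, stop at 0.085 m. The spring starts to give at 0.5 N, then 8.3 mm per newton (120 N/m): a pan of 0.26 to 0.80 kg draws it 0.017 to 0.061 m. Beyond 0.076 m the scale is overloaded; the loop springing or being pulled faster than 0.075 m/s is a jerk that harms it.
- rocker_far_end (a point): top surface of the red rocker switch 22 mm beyond its pivot, near its far end with the white mark; about 58 mm above the worktop while off. Rocker 54 mm long (x, pointing to the far side), 28 wide (y), pivot along y. The console's display upright, 60 mm high, begins 17 mm beyond this point.
- power_rocker (a joint): rocker angle: 0 off (far end up), 0.44 on (far end down). Resists with up to about 4 N at the far end, less and less until 0.22, then snaps over by itself; the far end travels 10 mm in all.
- gallows: fixed stand of the scale; origin on the worktop straight below the eye of the link. x to its square column (32 mm, 0.5 m high, at x = +125 mm), arm at 0.47 to 0.51 m high, foot plate 14 mm high, from x = -83 to +163, y = +-70 mm. Console at y = +86 to +150, x = -52 to +39 mm, rocker on its 40 mm high front part.
- tub_mid (a point): middle of a clear food tub with blue lid, 104 x 149 x 62 mm, standing beside the pan: leave it
- tomato_mid (a point): middle of a tomato, 72 mm: leave it
- order_pad: order pad lying in front of the scale, 148 x 109 x 13 mm, origin in its underside: leave it

How it is judged:
By the outcome, as a careful person would: the job done as asked, in the order asked, and still so for the second after the job is handed in, with the robot touching nothing.
It also fails if it takes over 48 s, if anything falls off the work surface, if the arm or the gripper's body presses on something with over 40 N, if the wrist force passes 120 N, or if a joint passes its speed limit or range.

ROBOT

A 6-joint arm with a two-finger parallel gripper is mounted at the origin on a cart in front of the work surface, level with it; the furniture and walls round the work are solid. World frame = base frame: x ahead of the robot, y to its left, z up, the work surface at z = 0. Lengths are in m, angles in rad, forces in N, time in s.
With the tool pointing down it reaches from about 0.25 to 0.725 m from the base axis. Payload 4 kg.
Tool frame: the origin (TCP) lies midway between the tips of the shut fingers; the grasp point (between the pads) lies 19 mm behind it; z points along the fingers, y is the direction in which the jaws open and shut (so a half turn about z gives the same grasp; the last joint's range is limited). The gripper opens to 85 mm and grips with 20 to 120 N. Pads are 22 mm wide; open, the fingers measure 114 mm over their backs; the gripper's body (76 mm by 85 mm) begins 54 mm behind the grasp point. The pads swing forward as they close: fully open they stand 13 mm farther back than shut.
Start: joints at [1.141, 0.241, 0.005, 1.335, 0, 1.571], TCP at [0.208, 0.455, 0.231] pointing down, gripper open.
Joint ranges: [-2.72, 2.72], [-1.05, 1.87], [-1.09, 1.28], [-1.99, 2.15], [-1.42, 1.44], [-3.14, 3.14]. Speed limits (rad/s): [2.79, 2.79, 3.14, 3.14, 3.14, 3.14].

INTERFACE

Orientations are given as a unit quaternion [x, y, z, w].
In Python, from workcell import get_obs, camera, camera_model, job_done, masks_of gives the robot as it stands.
- The arm moves only by the tool jog_arm, never from a script. Its argument "deltas" is a list that holds one entry, the list of rows, each a list of 7 numbers: the shift along the tool's x, y, z in mm, then the turn, a rotation vector about the tool's x, y, z in degrees, then the finger opening in mm, from 0 to 85.4. A call has 1 to 5 rows; each row shifts and turns the pose as measured when the row begins, along the tool's axes as they then stand; what a row does not reach is not made up. A row lasts 1/10 s, in which the tool goes at most 50 mm and 8.59 degrees, less where a joint would pass 70% of its speed; a pose out of reach is approached as far as the arm can. A call with a gripper value outside its range is refused whole. The fingers move at their own pace and stop on an object; the grip force is fixed at half the most. Time passes only in rows, so rows that do not move let the fingers close. It gives the time, the measured TCP pose, the force and the opening at its end, in the units of the state.
- get_obs(): the state, without advancing time (a new reading comes with each control period).
- camera(name): name is "scene" or "top" or "wrist"; returns the picture (480x640x3 uint8, red, green, blue); there is no depth.
- camera_model(name): a dict with "fovy" (degrees; the focal length in pixels is half the picture's height over the tangent of half this angle, whatever the lens; pixels are square), "cx", "cy" (the principal point, pixels), "k1" (the pictures are not rectified: a ray, as slopes to the right and down, at radius r is drawn at 1 + k1 r^2 times it, then the intrinsics apply), "pose" (4x4, takes a point from camera to world coordinates); the wrist camera has in their place "T_tool_cam" (4x4, takes a point from camera to tool coordinates, whose origin is the TCP and whose axes are the flange's). Camera axes: x right, y down, z forward; pixel columns grow to the right and rows downward; lengths in m; the calibration is good to about 2 mm. A picture is of the moment at which its call begins: read the wrist's pose just before it. camera_model takes no time and is no camera call.
- job_done(): hands the job in, once; it reports no verdict.
Trained networks look in the newest picture that a camera, given by its name, has taken for a name from the list of things; names that differ only in an ending like _2 or _b are one class to them, and where a whole thing is asked for, a point or a joint stands for the part that bears it (a point fixed in the world has none). Each returns a list of dicts, best first, with "conf" (0 to 1); they miss things now and then, are a little off and sometimes report something else, mostly with a low value. They report only what shows in the picture. A call takes as long as a camera call.
- masks_of(target, camera): "pixels" (480x640 bool, what is visible of it) and "at" ([column, row] in pixels, amid what is visible of it).
The state is a dict: "clock": time; "joint_pos": joint angles; "joint_vel": joint speeds; "tau": joint torques, N m; "eef_pos": TCP position; "tool_rot": TCP orientation; "ft_force": force on the tool from outside, world axes, zero at the start; "ft_torque": the same for the moment, N m; "grip_width": finger opening in m.
Only numpy, scipy, OpenCV 4.12 (cv2) and the standard library are available. Lean on these libraries where they do the work, as an engineer would, in place of code of your own. Each camera call takes 0.05 s, during which the arm holds its last target. There are 200 camera calls.

## Working session

There is one attempt and no reset: what is moved stays moved. The work goes in short steps, Python scripts to look and compute and a tool call to move; the robot and the scene stay as the last step left them, time stands still between calls to the robot, and variables do not carry over. Pictures are saved under pics/ and viewed, about 8 in all and at most 12, crops included, and the job is handed in when it is done.

Besides the shell and the picture viewer there is one more tool, called after "Emit:" as name([rows], argument=value, ...), one row to a line, values as JSON. jog_arm: Moves the arm, as the interface text tells. Its arguments: {"type":"object","properties":{"deltas":{"type":"array"}},"required":["deltas"]}

```bash
mkdir -p pics; cat > h.py <<'E'
import numpy as np, cv2
from workcell import *
from scipy.spatial.transform import Rotation as R
def cam(name):
    m=camera_model(name); f=240/np.tan(np.radians(m["fovy"])/2)
    if "pose" in m: P=np.array(m["pose"])
    else:
        o=get_obs(); T=np.eye(4); T[:3,:3]=R.from_quat(o["tool_rot"]).as_matrix(); T[:3,3]=o["eef_pos"]; P=T@np.array(m["T_tool_cam"])
    return m,f,P
def ray(c,uv):
    m,f,P=c; d=np.array([(uv[0]-m["cx"])/f,(uv[1]-m["cy"])/f]); s=d.copy()
    for _ in range(20): s=d/(1+m["k1"]*(s@s))
    return P[:3,3],P[:3,:3]@np.append(s,1)
def proj(c,p):
    m,f,P=c; q=P[:3,:3].T@(np.asarray(p)-P[:3,3]); s=q[:2]/q[2]; s=s*(1+m["k1"]*(s@s)); return s*f+[m["cx"],m["cy"]]
def at_z(c,uv,z):
    o,d=ray(c,uv); return o+d*(z-o[2])/d[2]
def tri(obs):
    A=np.zeros((3,3));b=np.zeros(3)
    for c,uv in obs:
        o,d=ray(c,uv); d=d/np.linalg.norm(d); M=np.eye(3)-np.outer(d,d); A+=M;b+=M@o
    return np.linalg.solve(A,b)
E
python3 - <<'E'
from h import *
print(get_obs())
for n in ["scene","top","wrist"]:
    c=cam(n); im=camera(n); cv2.imwrite(f"pics/{n}0.png",im[:,:,::-1]); print(n,c[0]["fovy"],np.round(c[2],3).tolist())
    for t in ["grip","pan_floor","hook_seat","loop_bar","rocker_far_end","gallows","tub_mid","tomato_mid","order_pad"]:
        if n!="wrist": print(t,[(round(r["conf"],2),np.round(r["at"]).tolist(),int(r["pixels"].sum())) for r in masks_of(t,n)][:2])
E
```

```text
{'clock': 0.0, 'joint_pos': array([ 1.14100605e+00,  2.41407935e-01,  3.71732453e-03,  1.33515148e+00,
       -1.30034378e-05,  1.57083267e+00]), 'joint_vel': array([0.00108777, 0.00190709, 0.00279447, 0.00124742, 0.00062705,
       0.0012771 ]), 'tau': array([ 8.55671988e-04, -3.72312677e+01,  2.52411175e+01,  1.68328016e-02,
        2.70778228e-04, -1.47623524e-06]), 'eef_pos': array([0.20808695, 0.45396485, 0.2304128 ]), 'tool_rot': array([ 2.13262618e-01,  9.76994375e-01, -1.00074608e-03, -2.11754389e-04]), 'ft_force': array([ 0.20938103, -0.67239211,  0.45535496]), 'ft_torque': array([ 0.0316513 , -0.03923436,  0.0192377 ]), 'grip_width': 0.08521561289934555}
scene 43.572685921416735 [[-0.988, 0.11, -0.104, 0.675], [0.152, 0.739, -0.656, 1.074], [0.005, -0.664, -0.747, 1.25], [0.0, 0.0, 0.0, 1.0]]
grip [(0.82, [362.0, 344.0], 385)]
pan_floor [(0.75, [357.0, 345.0], 594)]
hook_seat [(0.81, [363.0, 342.0], 476)]
loop_bar [(0.72, [280.0, 148.0], 158)]
rocker_far_end [(0.73, [305.0, 249.0], 167)]
gallows [(0.69, [283.0, 162.0], 7739)]
tub_mid [(0.74, [332.0, 298.0], 2441), (0.67, [2
[... 152 characters left out ...]
8 [[-0.021, -0.992, 0.122, 0.355], [-1.0, 0.02, -0.012, 0.178], [0.009, -0.122, -0.992, 1.719], [0.0, 0.0, 0.0, 1.0]]
grip [(0.56, [242.0, 274.0], 256)]
pan_floor [(0.58, [245.0, 279.0], 237)]
hook_seat [(0.83, [244.0, 277.0], 285), (0.17, [246.0, 213.0], 453)]
loop_bar [(0.57, [412.0, 222.0], 27)]
rocker_far_end [(0.58, [369.0, 248.0], 161)]
gallows [(0.8, [408.0, 217.0], 6540), (0.5, [311.0, 267.0], 1719)]
tub_mid [(0.6, [312.0, 265.0], 1648)]
tomato_mid [(0.74, [245.0, 216.0], 428), (0.72, [309.0, 269.0], 1639)]
order_pad [(0.98, [379.0, 311.0], 1750)]
wrist 71.67511951770406 [[0.416, 0.862, 0.29, 0.134], [0.909, -0.394, -0.135, 0.489], [-0.002, 0.32, -0.947, 0.375], [0.0, 0.0, 0.0, 1.0]]
```

```bash
cd pics; python3 -c "
import cv2
a=cv2.imread('scene0.png')[60:460,180:480];b=cv2.imread('top0.png')[150:370,180:480]
cv2.imwrite('s1.png',cv2.resize(a,None,fx=1.5*1,fy=1.5,interpolation=3)[:600]);cv2.imwrite('t1.png',cv2.resize(b,None,fx=2.6,fy=2.6,interpolation=3))"
```

```text
(no output)
```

View pics/s1.png

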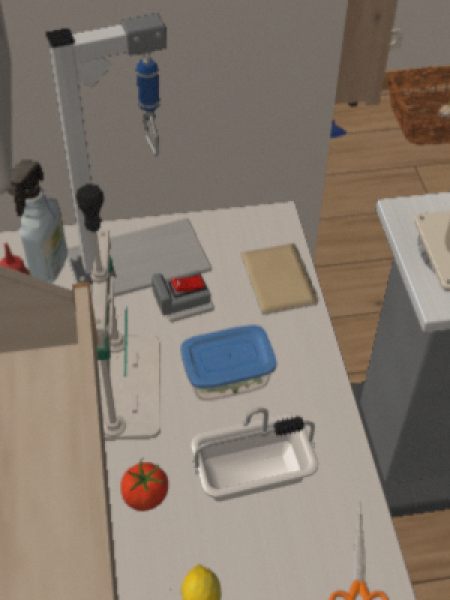

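View pics/t1.png

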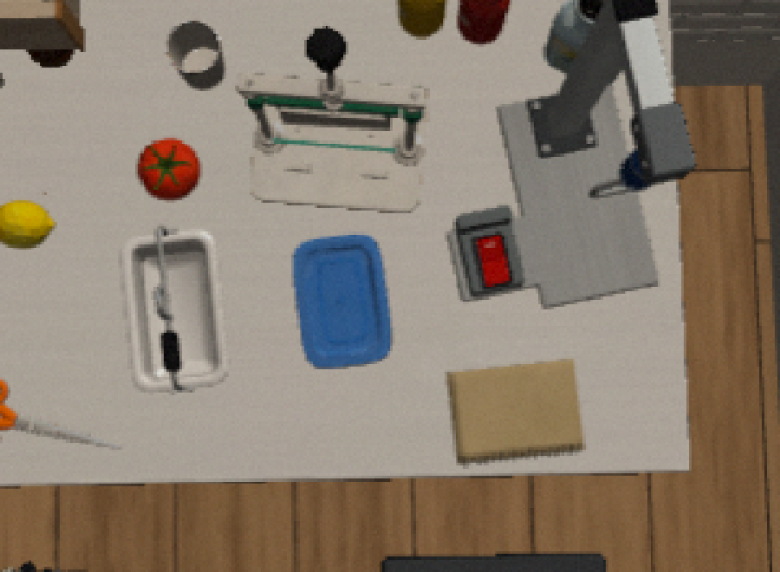

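View pics/wrist0.png

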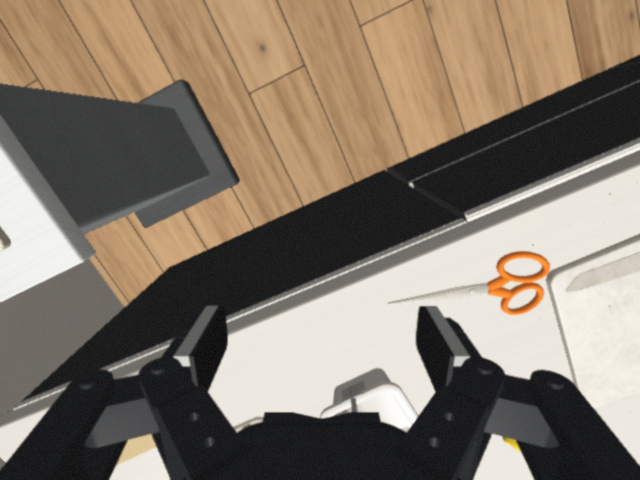

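The top view shows the pan at crop (175,310), with the black grip at (171,351) and the hook pointing up (+x). The gallows is at the right, the loop at (608,190), and the red rocker at (493,262). The scene view shows the grip at (288,426) and the loop bar at about (154,150).

```bash
python3 - <<'E'
from h import *
T=cam("top");S=cam("scene")
t=lambda u,v:(u/2.6+180,v/2.6+150)
s=lambda u,v:(u/1.5+180,v/1.5+60)
print("grip tri",tri([(T,t(171,351)),(S,s(288,426))]), at_z(T,t(171,351),.126),at_z(S,s(288,426),.126))
print("loop tri",tri([(T,t(593,192)),(S,s(154,151))]),at_z(S,s(154,151),.275))
for z,l in [(.066,[(122,240),(213,230),(228,380),(138,392)]),(.128,[(160,230),(178,388)]),(.014,[(498,108),(658,285),(542,306)]),(.014,[(540,155),(600,148),(530,100),(585,95)]),(.058,[(475,237),(503,235),(511,285),(482,288)])]:
    print(z,[np.round(at_z(T,t(*p),z)[:2],3).tolist() for p in l])
im=cv2.imread("pics/top0.png").astype(int)
red=((im[:,:,2]>150)&(im[:,:,1]<60)).astype(np.uint8);red[:,:340]=0;red[:220]=0
r=cv2.minAreaRect(np.argwhere(red)[:,::-1].astype(np.float32));print(r)
print([at_z(T,p,.056)[:2].round(3).tolist() for p in cv2.boxPoints(r)], at_z(T,r[0],.056))
dk=(im.max(2)<60).astype(np.uint8);dk[:,:232]=0;dk[:,256:]=0;dk[:270]=0;dk[305:]=0
r=cv2.minAreaRect(np.argwhere(dk)[:,::-1].astype(np.float32));print("grip",r,at_z(T,r[0],.131),[at_z(T,p,.131)[:2].round(3).tolist() for p in cv2.boxPoints(r)])
E
```

```text
grip tri [0.45565356 0.40135405 0.11599471] [0.45537009 0.39984211 0.126     ] [0.45724992 0.40740844 0.126     ]
loop tri [ 0.59489337 -0.03802194  0.28201057] [ 0.59538567 -0.04660026  0.275     ]
0.066 [[0.585, 0.463], [0.595, 0.36], [0.426, 0.345], [0.414, 0.445]]
0.128 [[0.587, 0.411], [0.415, 0.392]]
0.014 [[0.741, 0.03], [0.527, -0.15], [0.506, -0.014]]
0.014 [[0.683, -0.017], [0.69, -0.088], [0.75, -0.008], [0.754, -0.073]]
0.058 [[0.582, 0.065], [0.584, 0.033], [0.526, 0.025], [0.524, 0.058]]
((369.7157287597656, 249.02029418945312), (15.816844940185547, 6.412234783172607), 85.91438293457031)
[[0.581, 0.055], [0.582, 0.036], [0.535, 0.034], [0.534, 0.053]] [0.55838508 0.04441386 0.056     ]
grip ((245.1930694580078, 284.4306945800781), (27.363523483276367, 5.472704887390137), 84.2894058227539) [0.45667493 0.40074819 0.131     ] [[0.494, 0.412], [0.495, 0.397], [0.419, 0.39], [0.418, 0.405]]
```

```bash
cat >> h.py <<'E'
def tool(yaw,tilt):  # tool -x along heading yaw, y across; tilt leans gripper back (deg)
    a=np.radians(yaw); B=np.array([[-np.cos(a),-np.sin(a),0],[-np.sin(a),np.cos(a),0],[0,0,-1]]).T
    return R.from_matrix(B)*R.from_euler("y",-tilt,degrees=True)
def plan(p,yaw,tilt,n,grip,grasp=True):
    o=get_obs(); r0=R.from_quat(o["tool_rot"]); r1=tool(yaw,tilt)
    if grasp: p=np.array(p)+r1.apply([0,0,.019])
    dp=(np.array(p)-o["eef_pos"])*1000/n; rv=(r0.inv()*r1).as_rotvec(degrees=True)/n
    print("t",round(o["clock"],2),"dworld",np.round(dp*n,1),"turn",np.round(rv*n,1))
    r=r0
    for i in range(n):
        print([*np.round(r.inv().apply(dp),1).tolist(),*np.round(rv,1).tolist(),grip]); r=r*R.from_rotvec(rv,degrees=True)
E
python3 - <<'E'
from h import *
r1=tool(6,30);g=np.array([.456,.400,.122])
plan(g+r1.apply([0,0,-.08]),6,30,6,85)
E
```

```text
t 1.05 dworld [217.3 -57.7 -56.5] turn [ -8.  -29.3 -29.9]
[-36.9, 6.3, 9.4, -1.3, -4.9, -5.0, 85]
[-36.4, 2.9, 12.7, -1.3, -4.9, -5.0, 85]
[-35.3, -0.6, 15.7, -1.3, -4.9, -5.0, 85]
[-33.6, -4.0, 18.6, -1.3, -4.9, -5.0, 85]
[-31.4, -7.3, 21.3, -1.3, -4.9, -5.0, 85]
[-28.8, -10.4, 23.6, -1.3, -4.9, -5.0, 85]
```

Emit:
jog_arm([
  [[-37, 6, 9, -1.3, -5, -5, 85], [-36, 3, 13, -1.3, -5, -5, 85], [-35, 0, 16, -1.3, -5, -5, 85], [-34, -4, 19, -1.3, -5, -5, 85], [-31, -7, 21, -1.3, -5, -5, 85]],
])

```text
clock: 1.55
eef_pos: [0.3954, 0.411, 0.1878]
tool_rot: [-0.017, 0.973, 0.011, 0.23]
ft_force: [0.8, 0.4, -0.7]
grip_width: 0.085
```

Emit:
jog_arm([
  [[-29, -10, 23, -1.3, -5, -5, 85], [0, 0, 0, 0, 0, 0, 85], [0, 0, 0, 0, 0, 0, 85]],
])

```text
clock: 1.85
eef_pos: [0.4335, 0.3983, 0.1771]
tool_rot: [-0.063, 0.96, 0.011, 0.274]
ft_force: [-0.8, -1.1, 0.7]
grip_width: 0.0849
```

```bash
python3 - <<'E'
from h import *
o=get_obs();print(o["eef_pos"],o["ft_force"],o["joint_pos"])
r1=tool(6,30);g=np.array([.456,.400,.122])
plan(g+r1.apply([0,0,-.08]),6,30,2,85)
c=cam("wrist");im=camera("wrist");cv2.imwrite("pics/w1.png",im[:,:,::-1])
for t in ["grip","hook_seat"]: print(t,[(round(r["conf"],2),np.round(r["at"]).tolist(),int(r["pixels"].sum())) for r in masks_of(t,"wrist")][:2])
print(proj(c,g),proj(c,g+[.05,.005,.054]))
E
```

```text
[0.43346953 0.39827434 0.17706262] [-0.7791276  -1.12302856  0.65542408] [ 0.94725798  0.18919646 -0.35675729  0.63393153 -0.40412741  0.73564473]
t 1.85 dworld [-7.8 -1.5 -2.2] turn [-0.   1.8  1.5]
[4.0, -0.2, -1.1, -0.0, 0.9, 0.7, 85]
[4.0, -0.3, -1.1, -0.0, 0.9, 0.7, 85]
grip [(0.62, [324.0, 242.0], 4068)]
hook_seat [(0.83, [323.0, 243.0], 4214)]
[320.94296145 247.16493989] [317.5323337  358.69932622]
```

View pics/w1.png

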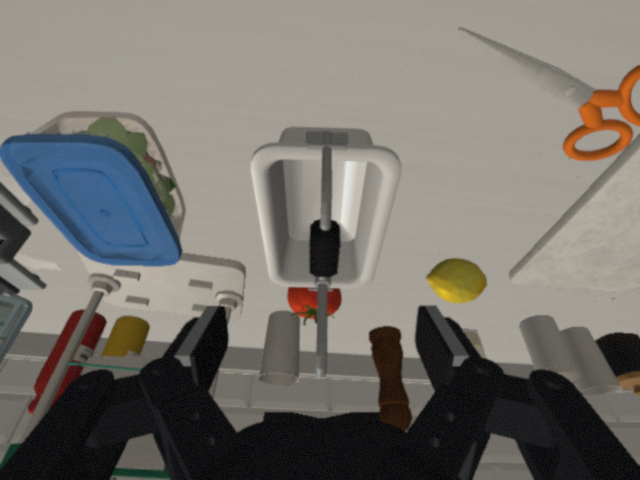

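The grip shows at pixel (324,248), against a predicted (321,247). So I add 2 mm in y.

```bash
python3 - <<'E'
from h import *
plan([.456,.402,.122],6,30,4,60)
E
```

```text
t 2.0 dworld [ 32.1   3.4 -72.4] turn [0.1 1.8 1.5]
[2.7, 0.0, 19.6, 0.0, 0.5, 0.4, 60]
[2.5, 0.0, 19.6, 0.0, 0.5, 0.4, 60]
[2.4, 0.0, 19.7, 0.0, 0.5, 0.4, 60]
[2.2, 0.0, 19.7, 0.0, 0.5, 0.4, 60]
```

Emit:
jog_arm([
  [[3, 0, 20, 0, 0.5, 0.4, 60], [3, 0, 20, 0, 0.5, 0.4, 60], [2, 0, 20, 0, 0.5, 0.4, 60], [2, 0, 20, 0, 0.4, 0.3, 60], [0, 0, 0, 0, 0, 0, 60]],
])

```text
clock: 2.5
eef_pos: [0.467, 0.4119, 0.1085]
tool_rot: [-0.052, 0.964, 0.02, 0.26]
ft_force: [-0.2, 0.2, -0.8]
grip_width: 0.06
```

```bash
python3 - <<'E'
from h import *
plan([.456,.402,.122],6,30,1,60)
c=cam("wrist");im=camera("wrist");cv2.imwrite("pics/w2.png",im[:,:,::-1])
for t in ["grip"]: print(t,[(round(r["conf"],2),np.round(r["at"]).tolist(),int(r["pixels"].sum())) for r in masks_of(t,"wrist")][:2])
print(proj(c,[.456,.402,.122]))
d=(im.max(2)<45)[150:330,270:370].astype(np.uint8); n,l,s,ce=cv2.connectedComponentsWithStats(d); print(s[1:][s[1:,4]>200]+[270,150,0,0,0])
E
```

```text
t 2.5 dworld [-1.6 -8.9 -3. ] turn [0.7 0.2 0. ]
[3.7, -8.7, 1.2, 0.7, 0.2, 0.0, 60]
grip [(0.81, [302.0, 290.0], 7896)]
[301.7867711  319.88482166]
[[ 277  283   47   47 1735]]
```

Emit:
jog_arm([
  [[3, -9, 1, 0.7, 0.2, 0, 60], [0, 0, 0, 0, 0, 0, 60]],
])

```text
clock: 2.8
eef_pos: [0.4661, 0.4045, 0.1108]
tool_rot: [-0.051, 0.964, 0.016, 0.261]
ft_force: [-0.5, -0.3, -0.3]
grip_width: 0.0602
```

```bash
python3 - <<'E'
from h import *
plan([.456,.402,.122],6,30,1,0)
c=cam("wrist");im=camera("wrist");cv2.imwrite("pics/w2.png",im[:,:,::-1]); print(proj(c,[.456,.402,.122]),proj(c,[.477,.404,.122]),proj(c,[.435,.400,.122]))
E
```

```text
t 2.8 dworld [-0.6 -1.6 -5.2] turn [ 0.2  0.3 -0. ]
[3.3, -1.5, 4.1, 0.2, 0.3, -0.0, 0]
[318.1301524  317.11873595] [317.91027454 338.00210299] [318.40462112 291.10424402]
```

View pics/w2.png

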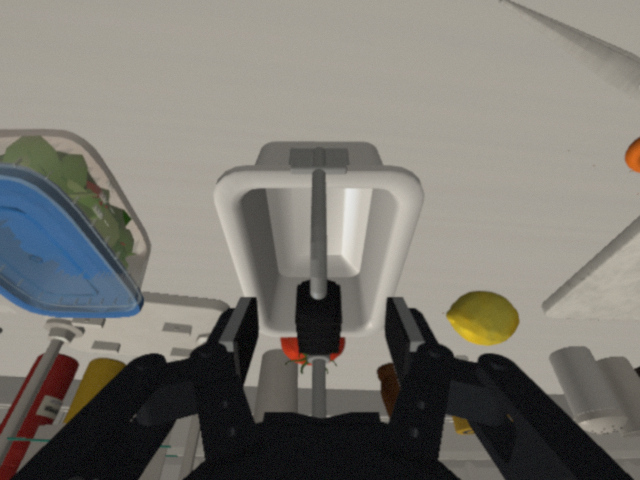

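The grip is centred between the pads at (319,319), as predicted. I make a small correction and then close.

Emit:
jog_arm([
  [[3, -1.5, 5, 0, 0, 0, 40], [0, 0, 0.5, 0, 0, 0, 20], [0, 0, 0, 0, 0, 0, 0], [0, 0, 0, 0, 0, 0, 0], [0, 0, 0, 0, 0, 0, 0]],
])

```text
clock: 3.35
eef_pos: [0.4671, 0.4041, 0.1068]
tool_rot: [-0.051, 0.963, 0.017, 0.262]
ft_force: [0.9, 0.1, -0.1]
grip_width: 0.0174
```

Emit:
jog_arm([
  [[0, 0, 0, 0, 0, 0, 0], [0, 0, 0, 0, 0, 0, 0], [0, 0, 0, 0, 0, 0, 0]],
])

```text
clock: 3.65
eef_pos: [0.4671, 0.4041, 0.1068]
tool_rot: [-0.05, 0.964, 0.017, 0.262]
ft_force: [-0.2, -1.5, 0.2]
grip_width: 0.0169
```

Emit:
jog_arm([
  [[-2, 0, -3.5, 0, 0, 0, 0], [-4, 0, -7, 0, 0, 0, 0], [-6, 0, -10, 0, 0, 0, 0], [-8, 0, -13, 0, 0, 0, 0], [-8, 0, -13, 0, 0, 0, 0]],
])

```text
clock: 4.15
eef_pos: [0.4623, 0.3995, 0.1548]
tool_rot: [-0.053, 0.966, 0.012, 0.254]
ft_force: [0.1, 0.5, -4.4]
grip_width: 0.0174
```

Emit:
jog_arm([
  [[-8, 0, -13, 0, 0, 0, 0], [-6, 0, -10, 0, 0, 0, 0], [0, 0, 0, 0, 0, 0, 0], [0, 0, 0, 0, 0, 0, 0]],
])

```text
clock: 4.55
eef_pos: [0.4619, 0.3995, 0.1837]
tool_rot: [-0.054, 0.966, 0.012, 0.253]
ft_force: [-0.5, 0.1, -4.1]
grip_width: 0.017
```

```bash
python3 - <<'E'
from h import *
o=get_obs();print(o["eef_pos"],o["ft_force"],o["ft_torque"],o["grip_width"]);plan([.456,.402,.2],6,30,1,0)
im=camera("wrist");cv2.imwrite("pics/w3.png",im[:,:,::-1])
s=camera("scene");cv2.imwrite("pics/s3.png",cv2.resize(s[290:420,280:480,::-1],None,fx=4,fy=4,interpolation=3))
E
```

```text
[0.46185192 0.3994681  0.18373237] [-0.53514027  0.0993707  -4.13431052] [-0.10119294  1.05386757  0.03304957] 0.01702068223833063
t 4.55 dworld [ 3.6  3.5 -0.2] turn [-0.  -0.7  0.4]
[-3.4, 3.1, 2.1, -0.0, -0.7, 0.4, 0]
```

View pics/s3.png

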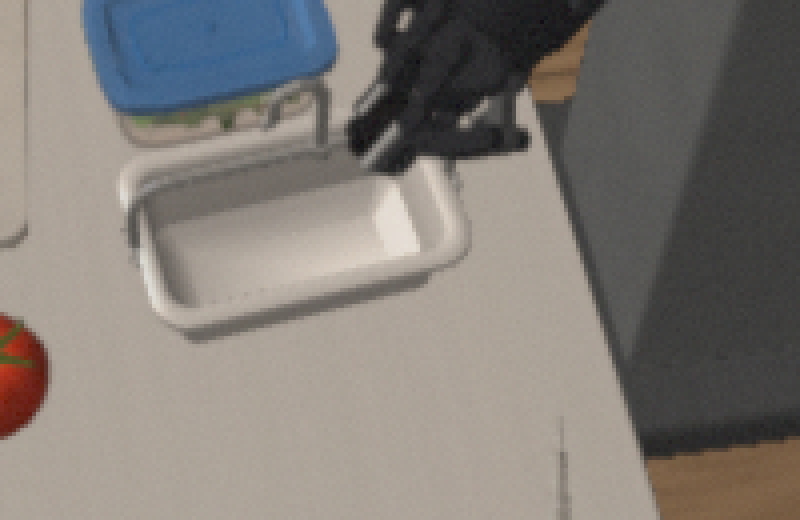

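```bash
cat >> h.py <<'E'
def body(pts,yawoff=0,pitch=0):
    "pan-frame points (mm, from grip) to world, given grasp; pitch>0 = nose down"
    o=get_obs();r=R.from_quat(o["tool_rot"]); g=o["eef_pos"]+r.apply([0,0,-.019]); x=-r.apply([1,0,0]); a=np.degrees(np.arctan2(x[1],x[0]))+yawoff
    return g+R.from_euler("ZY",[a,pitch],degrees=True).apply(np.array(pts)/1000.)
E
python3 - <<'E'
from h import *
c=cam("scene")
P=[[50,0,64],[37,0,50],[37,0,3],[136,0,0],[138,-54,-56],[138,54,-56],[-38,54,-56],[130,-54,-56]]
for pit in (-5,0,5,10):print(pit,[np.round((proj(c,p)-[280,290])*4).astype(int).tolist() for p in body(P,0,pit)])
E
```

```text
-5 [[308, 67], [329, 80], [316, 133], [131, 170], [94, 146], [145, 319], [466, 257], [108, 144]]
0 [[297, 75], [320, 85], [315, 137], [130, 183], [102, 157], [154, 329], [476, 251], [116, 154]]
5 [[286, 82], [312, 91], [315, 141], [131, 195], [112, 167], [164, 338], [485, 246], [126, 163]]
10 [[276, 90], [304, 97], [315, 144], [134, 206], [124, 176], [175, 346], [494, 240], [137, 171]]
```

View pics/w3.png

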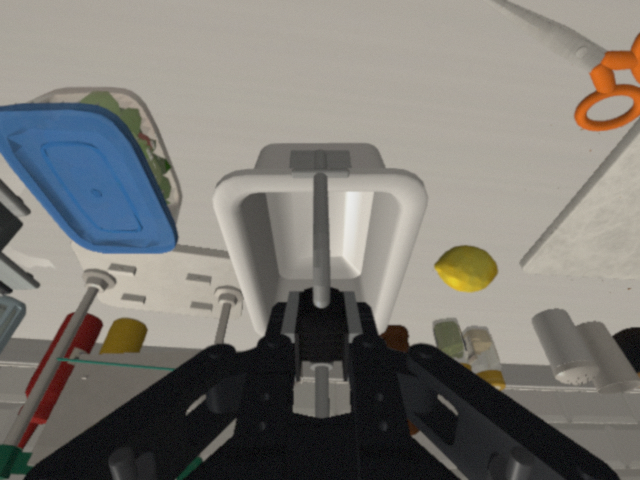

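The pan is held level: the stem in the scene crop runs vertically at x≈321, as predicted for pitch 0, and the rim row in the wrist view is unchanged. Next I carry it over.

```bash
python3 - <<'E'
from h import *
plan([.455,.15,.256],8,30,10,0)
E
```

```text
t 4.65 dworld [   2.5 -248.1   56.2] turn [-1.  -0.7 -1.3]
[-0.5, -24.7, -6.0, -0.1, -0.1, -0.1, 0]
[-0.5, -24.7, -6.1, -0.1, -0.1, -0.1, 0]
[-0.4, -24.7, -6.1, -0.1, -0.1, -0.1, 0]
[-0.4, -24.7, -6.2, -0.1, -0.1, -0.1, 0]
[-0.3, -24.7, -6.2, -0.1, -0.1, -0.1, 0]
[-0.3, -24.7, -6.2, -0.1, -0.1, -0.1, 0]
[-0.2, -24.6, -6.3, -0.1, -0.1, -0.1, 0]
[-0.2, -24.6, -6.3, -0.1, -0.1, -0.1, 0]
[-0.1, -24.6, -6.4, -0.1, -0.1, -0.1, 0]
[-0.1, -24.6, -6.4, -0.1, -0.1, -0.1, 0]
```

Emit:
jog_arm([
  [[-3, -6, -9, 0, 0, 0, 0], [-4, -14, -12, 0, 0, 0, 0], [-4, -22, -12, 0, 0, 0, 0], [-1, -26, -8, 0, 0, 0, 0], [0, -26, -6, 0, 0, 0, 0]],
])

```text
clock: 5.15
eef_pos: [0.4575, 0.3019, 0.2287]
tool_rot: [-0.057, 0.967, 0.009, 0.25]
ft_force: [-0.1, -0.0, -4.4]
grip_width: 0.0169
```

Emit:
jog_arm([
  [[0, -26, -6, 0, 0, 0, 0], [0, -26, -2, 0, 0, 0, 0], [0, -26, -2, 0, 0, 0, 0], [0, -26, -2, 0, 0, 0, 0], [0, -26, -2, 0, 0, 0, 0]],
])

```text
clock: 5.65
eef_pos: [0.4627, 0.1639, 0.2436]
tool_rot: [-0.058, 0.967, 0.007, 0.249]
ft_force: [0.5, 0.2, -4.2]
grip_width: 0.0174
```

```bash
python3 - <<'E'
from h import *
o=get_obs();print(o["eef_pos"],o["ft_force"])
plan([.4875,-.085,.258],9.5,30,10,0)
E
```

```text
[0.46270258 0.16390659 0.2435503 ] [ 0.49731095  0.23375266 -4.18107936]
t 5.65 dworld [  34.2 -247.3   -2. ] turn [-2.2 -1.2 -2.1]
[-0.2, -25.0, 0.8, -0.2, -0.1, -0.2, 0]
[-0.1, -25.0, 0.7, -0.2, -0.1, -0.2, 0]
[-0.0, -25.0, 0.6, -0.2, -0.1, -0.2, 0]
[0.1, -25.0, 0.5, -0.2, -0.1, -0.2, 0]
[0.2, -25.0, 0.4, -0.2, -0.1, -0.2, 0]
[0.3, -25.0, 0.3, -0.2, -0.1, -0.2, 0]
[0.4, -25.0, 0.2, -0.2, -0.1, -0.2, 0]
[0.4, -25.0, 0.1, -0.2, -0.1, -0.2, 0]
[0.5, -25.0, 0.0, -0.2, -0.1, -0.2, 0]
[0.6, -25.0, -0.1, -0.2, -0.1, -0.2, 0]
```

Emit:
jog_arm([
  [[0, -26, 1, -0.2, -0.1, -0.3, 0], [0, -26, 1, -0.2, -0.1, -0.3, 0], [0, -26, 0, -0.2, -0.1, -0.3, 0], [0, -26, 0, -0.2, -0.1, -0.3, 0], [0, -26, 0, -0.2, -0.1, -0.3, 0]],
])

```text
clock: 6.15
eef_pos: [0.4757, 0.0265, 0.2436]
tool_rot: [-0.073, 0.965, 0.009, 0.252]
ft_force: [0.8, -0.6, -3.4]
grip_width: 0.0168
```

Emit:
jog_arm([
  [[0, -26, 0, -0.2, -0.1, -0.2, 0], [0, -26, 0, -0.2, -0.1, -0.2, 0], [0, -24, 0, -0.2, -0.1, -0.2, 0], [0, -18, 0, -0.2, -0.1, -0.2, 0], [0, -10, 0, 0, 0, 0, 0]],
])

```text
clock: 6.65
eef_pos: [0.4865, -0.086, 0.2445]
tool_rot: [-0.078, 0.964, 0.009, 0.252]
ft_force: [0.3, -0.7, -4.6]
grip_width: 0.0171
```

```bash
python3 - <<'E'
from h import *
o=get_obs();print(o["eef_pos"],o["ft_force"],o["joint_pos"])
plan([.4875,-.085,.258],9.5,30,3,0)
t=camera("top");s=camera("scene")
T=cam("top");S=cam("scene")
for n,c in(("top",T),("scene",S)):
  print(n,"hook top pred",proj(c,body([[50,0,60]])[0]),"loop pred",proj(c,[.596,-.067,.275]))
  for q in ["loop_bar","hook_seat","grip"]: print(q,[(round(r["conf"],2),np.round(r["at"]).tolist(),int(r["pixels"].sum())) for r in masks_of(q,n)][:2])
a=cv2.resize(t[190:265,360:460,::-1],None,fx=5,fy=5,interpolation=3)
b=cv2.resize(s[120:200,230:350,::-1],None,fx=5,fy=5,interpolation=3)
# a: top crop origin (360,190) x5 ; b: scene crop origin (230,120) x5
w=np.zeros((600,800,3),np.uint8); w[:300,:400]=cv2.resize(a,(400,300)); w[200:600,200:800]=b
w[:300,:400]=cv2.resize(a,(400,300)); cv2.imwrite("pics/p4.png",w)
cv2.imwrite("pics/top4.png",t[:,:,::-1]);cv2.imwrite("pics/scene4.png",s[:,:,::-1])
E
```

```text
[ 0.48646322 -0.08604587  0.24453815] [ 0.34935556 -0.69113698 -4.59890745] [-0.29614974 -0.12310968 -0.48376252  0.73678168  0.19789287 -0.40991064]
t 6.65 dworld [10.4  2.6 -3. ] turn [-1.3 -0.8  0.1]
[-2.6, 0.3, 2.6, -0.4, -0.3, 0.0, 0]
[-2.6, 0.3, 2.6, -0.4, -0.3, 0.0, 0]
[-2.6, 0.3, 2.6, -0.4, -0.3, 0.0, 0]
top hook top pred [427.62649689 247.47338748] loop pred [418.98251022 223.23122157]
loop_bar [(0.6, [410.0, 222.0], 46), (0.3, [312.0, 265.0], 1668)]
hook_seat [(0.72, [425.0, 254.0], 217)]
grip [(0.64, [426.0, 255.0], 189)]
scene hook top pred [308.47861499 135.74447716] loop pred [281.52253825 155.29907742]
loop_bar [(0.75, [281.0, 147.0], 139)]
hook_seat [(0.77, [314.0, 150.0], 225), (0.2, [280.0, 147.0], 144)]
grip [(0.79, [312.0, 153.0], 312)]
```

```bash
python3 - <<'E'
import cv2,numpy as np
t=cv2.imread("pics/top4.png")[205:265,385:445];s=cv2.imread("pics/scene4.png")[100:190,260:350]
w=np.hstack([cv2.resize(t,(400,400),interpolation=3),cv2.resize(s,(400,400),interpolation=3)])
cv2.imwrite("pics/p4.png",w)
E
```

```text
(no output)
```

View pics/p4.png

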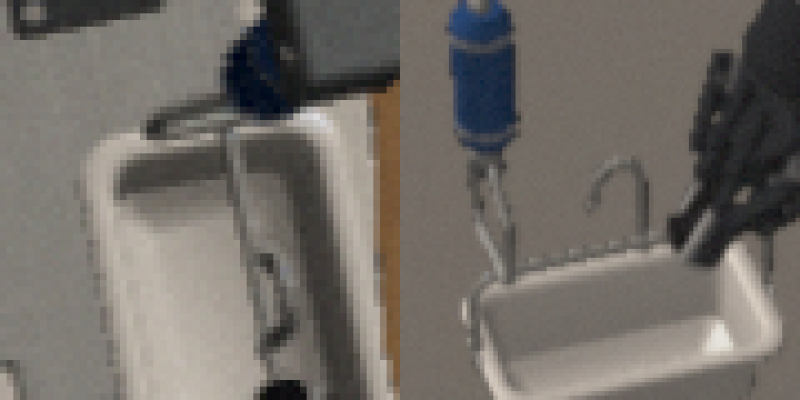

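```bash
python3 - <<'E'
from h import *
T=cam("top");S=cam("scene")
tt=lambda u,v:(385+u/6.667,205+v/6.667)
ss=lambda u,v:(260+(u-400)/4.444,100+v/4.444)
print("near end tri",tri([(T,tt(152,127)),(S,ss(510,281))]),at_z(T,tt(152,127),.275),at_z(S,ss(510,281),.275))
print("far end",at_z(S,ss(480,243),.275)," mid",at_z(S,ss(495,262),.275))
# hook: tip-to-stem top view; hook top both
print("hook top meas",tri([(T,tt(280,290)),(S,ss(625,160))]),"pred",body([[50,0,60]]))
for O in ([.596,-.067],[.596,-.058]):
  a=np.radians(9.5);y=np.array([-np.sin(a),np.cos(a)])
  for c,n,f in((T,"T",lambda q:(q-[385,205])*6.667),(S,"S",lambda q:(q-[260,100])*4.444+[400,0])):
    print(O,n,"near",f(proj(c,[*(np.array(O)+.0295*y),.275])),"far",f(proj(c,[*(np.array(O)-.0295*y),.275])),"looptop",f(proj(c,[*O,.335])),"sleeve z.36",f(proj(c,[*O,.36])),"eye",f(proj(c,[*O,.462])))
E
```

```text
near end tri [ 0.59287518 -0.03765002  0.27459607] [ 0.59441991 -0.03803471  0.275     ] [ 0.59137849 -0.0364305   0.275     ]
far end [ 0.60437617 -0.07061032  0.275     ]  mid [ 0.5978303  -0.05339642  0.275     ]
hook top meas [ 0.52306283 -0.07632744  0.31988115] pred [[ 0.5271438  -0.07551297  0.32130352]]
[0.596, -0.067] T near [151.98665864 135.4087727 ] far [301.00227327 107.71261731] looptop [252.86443816  94.3850259 ] sleeve z.36 [264.490907    82.37790484] eye [316.57801073  28.57986797]
[0.596, -0.067] S near [510.14940632 279.19480858] far [481.50655232 213.14150737] looptop [490.68374096 160.67946871] sleeve z.36 [488.52805476 123.67458258] eye [479.14576359 -37.74328428]
[0.596, -0.058] T near [128.74750876 135.85173252] far [277.82652094 108.14919508] looptop [228.68009242  94.83952216] sleeve z.36 [239.87522804  82.83872594] eye [290.03120332  29.06789075]
[0.596, -0.058] S near [511.97701834 289.98464292] far [483.17348146 223.39644334] looptop [492.46137868 171.16618952] sleeve z.36 [490.31921064 134.14074376] eye [480.99282563 -27.41782268]
```

The loop matches the model at (0.597,-0.067) with yaw 9.5°: near bar end at (510,281), loop top at (487,160). The hook is on line and needs only small corrections, so I insert it.

```bash
python3 - <<'E'
from h import *
plan([.4885,-.085,.258],9.5,30,2,0)
E
```

```text
t 7.05 dworld [10.8 -0.5 -3.2] turn [-1.1 -0.7  0.3]
[-3.8, -1.1, 4.0, -0.6, -0.4, 0.2, 0]
[-3.8, -1.1, 4.0, -0.6, -0.4, 0.2, 0]
```

Emit:
jog_arm([
  [[-4, -1, 4, -0.6, -0.4, 0.1, 0], [-4, -1, 4, -0.6, -0.4, 0.1, 0], [0, 0, 0, 0, 0, 0, 0]],
])

```text
clock: 7.35
eef_pos: [0.4993, -0.0814, 0.2418]
tool_rot: [-0.083, 0.962, 0.023, 0.259]
ft_force: [-0.7, -0.2, -4.5]
grip_width: 0.017
```

```bash
python3 - <<'E'
from h import *
print(body([[50,0,0]]))
plan([.4885,-.085,.258],9.5,30,1,0)
plan([.5477,-.0753,.258],9.5,30,8,0)
E
```

```text
[[ 0.53915231 -0.07453329  0.25819947]]
t 7.35 dworld [-1.4 -2.  -0.2] turn [0.3 0.2 0.3]
[1.6, -1.8, -0.7, 0.3, 0.2, 0.3, 0]
t 7.35 dworld [57.8  7.7 -0.2] turn [0.3 0.2 0.3]
[-6.3, -0.3, 3.7, 0.0, 0.0, 0.0, 0]
[-6.3, -0.3, 3.7, 0.0, 0.0, 0.0, 0]
[-6.3, -0.3, 3.7, 0.0, 0.0, 0.0, 0]
[-6.3, -0.3, 3.7, 0.0, 0.0, 0.0, 0]
[-6.3, -0.3, 3.7, 0.0, 0.0, 0.0, 0]
[-6.3, -0.3, 3.7, 0.0, 0.0, 0.0, 0]
[-6.3, -0.3, 3.7, 0.0, 0.0, 0.0, 0]
[-6.3, -0.3, 3.7, 0.0, 0.0, 0.0, 0]
```

Emit:
jog_arm([
  [[-6.3, -2, 3.7, 0, 0, 0.3, 0], [-6.3, -0.5, 3.7, 0, 0, 0, 0], [-6.3, -0.5, 3.7, 0, 0, 0, 0], [-6.3, -0.5, 3.7, 0, 0, 0, 0]],
])

```text
clock: 7.75
eef_pos: [0.5307, -0.08, 0.2411]
tool_rot: [-0.08, 0.962, 0.024, 0.259]
ft_force: [-0.1, 1.5, -3.7]
grip_width: 0.017
```

```bash
python3 - <<'E'
from h import *
print(body([[50,0,0]]),get_obs()["ft_force"])
plan([.5477,-.0753,.258],9.5,30,4,0)
E
```

```text
[[ 0.57067585 -0.0735351   0.25754643]] [-0.09990339  1.48363545 -3.73523624]
t 7.75 dworld [26.3  6.3  0.4] turn [ 0.3  0.1 -0.1]
[-5.9, 0.5, 3.3, 0.1, 0.0, -0.0, 0]
[-5.9, 0.5, 3.3, 0.1, 0.0, -0.0, 0]
[-5.9, 0.5, 3.3, 0.1, 0.0, -0.0, 0]
[-5.9, 0.5, 3.3, 0.1, 0.0, -0.0, 0]
```

Emit:
jog_arm([
  [[-5.9, 0.4, 3.3, 0, 0, 0, 0], [-5.9, 0.4, 3.3, 0, 0, 0, 0], [-5.9, 0.4, 3.3, 0, 0, 0, 0], [-5.9, 0.4, 3.3, 0, 0, 0, 0], [0, 0, 0, 0, 0, 0, 0]],
])

```text
clock: 8.25
eef_pos: [0.5611, -0.073, 0.2415]
tool_rot: [-0.08, 0.962, 0.024, 0.259]
ft_force: [-0.2, 0.1, -3.8]
grip_width: 0.0167
```

```bash
python3 - <<'E'
from h import *
print(body([[50,0,0]]),get_obs()["ft_force"],get_obs()["ft_torque"])
plan([.5477,-.0753,.258],9.5,30,1,0)
t=camera("top");s=camera("scene")
cv2.imwrite("pics/top5.png",t[:,:,::-1]);cv2.imwrite("pics/scene5.png",s[:,:,::-1])
w=np.hstack([cv2.resize(t[200:260,385:445,::-1],(400,400),interpolation=3),cv2.resize(s[100:160,255:315,::-1],(400,400),interpolation=3)])
cv2.imwrite("pics/p5.png",w)
E
```

```text
[[ 0.60102075 -0.06645202  0.25794406]] [-0.24882989  0.09029153 -3.75280075] [-0.20536621  1.00726183 -0.00301685]
t 8.25 dworld [-4.  -0.7  0. ] turn [ 0.3  0.2 -0. ]
[3.5, -0.1, -2.1, 0.3, 0.2, -0.0, 0]
```

View pics/p5.png

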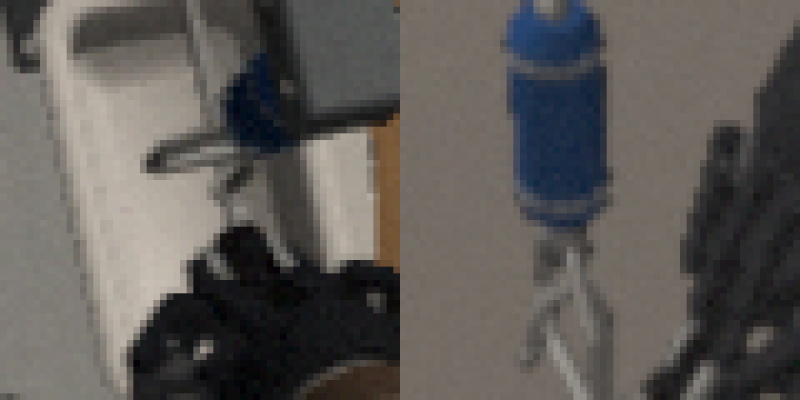

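The hook is through: the tip is at (530,360) beyond the loop, the stem at (605,330) on the near side, and the bar lies between them. I back off 3 mm and lower gradually.

Emit:
jog_arm([
  [[3, 0, -1, 0.2, 0.1, 0, 0], [2, 0, 3.5, 0, 0, 0, 0], [2.5, 0, 4.3, 0, 0, 0, 0], [2.5, 0, 4.3, 0, 0, 0, 0], [2.5, 0, 4.3, 0, 0, 0, 0]],
])

```text
clock: 8.85
eef_pos: [0.5558, -0.0739, 0.2206]
tool_rot: [-0.079, 0.963, 0.022, 0.258]
ft_force: [0.0, -0.9, -4.3]
grip_width: 0.017
```

Emit:
jog_arm([
  [[2.5, 0, 4.3, 0, 0, 0, 0], [2.5, 0, 4.3, 0, 0, 0, 0], [2, 0, 3.5, 0, 0, 0, 0]],
])

```text
clock: 9.15
eef_pos: [0.5554, -0.0739, 0.2047]
tool_rot: [-0.079, 0.963, 0.022, 0.258]
ft_force: [0.8, -0.7, -3.3]
grip_width: 0.0171
```

```bash
python3 - <<'E'
from h import *
print(body([[50,0,54]]),get_obs()["ft_force"],get_obs()["ft_torque"])
plan([.5477,-.0753,.221],9.5,30,1,0)
E
```

```text
[[ 0.59536228 -0.06740126  0.2751637 ]] [ 0.79216519 -0.68886075 -3.33492046] [-0.20873202  0.94414972  0.03098741]
t 9.15 dworld [ 1.7  0.2 -0.2] turn [ 0.1 -0.  -0.1]
[-1.4, -0.1, 1.0, 0.1, -0.0, -0.1, 0]
```

Emit:
jog_arm([
  [[1, 0, 4, 0, 0, 0, 0], [2, 0, 3.5, 0, 0, 0, 0], [2, 0, 3.5, 0, 0, 0, 0], [2, 0, 3.5, 0, 0, 0, 0], [0, 0, 0, 0, 0, 0, 0]],
])

```text
clock: 9.65
eef_pos: [0.5587, -0.0738, 0.1891]
tool_rot: [-0.079, 0.962, 0.022, 0.26]
ft_force: [-0.7, 0.5, -2.0]
grip_width: 0.0173
```

```bash
python3 - <<'E'
from h import *
from time import sleep
print(body([[50,0,54]]))
for _ in range(3):
  t=camera("scene");o=get_obs(); print(o["ft_force"],o["ft_torque"])
E
```

```text
[[ 0.59859015 -0.06723112  0.25947351]]
[ 0.07041258 -0.26679132 -0.8391959 ] [-0.0941169   0.71038698  0.03987552]
[ 0.15805904 -0.89388048 -1.39129845] [-0.08825348  0.72161264 -0.02241463]
[-0.4435777  -0.24317661 -0.90309414] [-0.13960692  0.67214092 -0.01992538]
```

Emit:
jog_arm([
  [[2, 0, 2, 0, 0, 0, 0], [1.5, 0, 2.2, 0, 0, 0, 0], [1.5, 0, 2.2, 0, 0, 0, 0], [1.5, 0, 2.2, 0, 0, 0, 0], [0, 0, 0, 0, 0, 0, 0]],
])

```text
clock: 10.3
eef_pos: [0.5591, -0.0744, 0.1803]
tool_rot: [-0.08, 0.961, 0.021, 0.262]
ft_force: [-0.4, -0.5, -0.4]
grip_width: 0.0171
```

```bash
python3 - <<'E'
from h import *
print(body([[50,0,54]]))
F=[]
for _ in range(8):
  t=camera("scene");o=get_obs(); F.append([*o["ft_force"],*o["ft_torque"]])
print(np.mean(F,0).round(2),np.std(F,0).round(2)); cv2.imwrite("pics/scene6.png",t[:,:,::-1])
plan([.5477,-.0753,.2],9.5,30,1,0)
E
```

```text
[[ 0.5989318  -0.0677289   0.25066718]]
[-0.43 -0.17 -0.13 -0.09  0.52  0.  ] [0.58 0.45 0.72 0.02 0.03 0.03]
t 10.7 dworld [-2.4  0.7  2.7] turn [-0.1  0.6  0. ]
[0.5, 1.1, -3.4, -0.1, 0.6, 0.0, 0]
```

Emit:
jog_arm([
  [[1, 0, 1.2, 0, 0.3, 0, 0], [0, 0, 0, 0, 0, 0, 0]],
])

```text
clock: 10.9
eef_pos: [0.5593, -0.0746, 0.1795]
tool_rot: [-0.08, 0.962, 0.021, 0.26]
ft_force: [0.8, 0.9, -0.7]
grip_width: 0.017
```

```bash
python3 - <<'E'
from h import *
print(body([[50,0,54]]))
F=[]
for _ in range(16):
  t=camera("scene");o=get_obs(); F.append([*o["ft_force"],*o["ft_torque"]])
print(np.mean(F,0).round(2),np.std(F,0).round(2)); cv2.imwrite("pics/scene7.png",t[:,:,::-1])
plan([.5477,-.0753,.2],9.5,30,1,0)
w=camera("wrist");cv2.imwrite("pics/p7.png",np.hstack([cv2.resize(t[95:185,250:340,::-1],(400,400),interpolation=3),cv2.resize(w[130:430,170:470,::-1],(400,400))]))
E
```

```text
[[ 0.59914593 -0.06786395  0.24987283]]
[ 0.01  0.01 -0.13 -0.1   0.49 -0.  ] [0.43 0.47 0.49 0.03 0.02 0.03]
t 11.7 dworld [-2.2  0.8  4. ] turn [-0.1  0.3  0. ]
[-0.3, 1.2, -4.5, -0.1, 0.3, 0.0, 0]
```

View pics/p7.png

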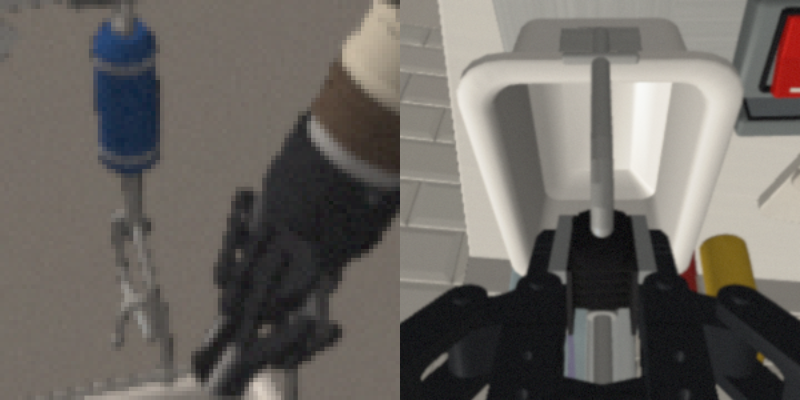

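The loop is drawn out with the hook seated in it, the link is vertical, and the wrist force is about −0.1 N. I release gently.

Emit:
jog_arm([
  [[0, 0, 0, 0, 0, 0, 18], [0, 0, 0, 0, 0, 0, 20], [0, 0, 0, 0, 0, 0, 24], [0, 0, 0, 0, 0, 0, 32], [0, 0, 0, 0, 0, 0, 40]],
])

```text
clock: 12.25
eef_pos: [0.5594, -0.0746, 0.1797]
tool_rot: [-0.08, 0.962, 0.021, 0.261]
ft_force: [0.2, 0.3, -0.4]
grip_width: 0.0395
```

```bash
python3 - <<'E'
from h import *
for i in range(2):
  t=camera("scene");w=camera("wrist")
  o=get_obs();print(o["clock"],o["ft_force"],o["grip_width"],o["eef_pos"])
print([(round(r["conf"],2),np.round(r["at"]).tolist()) for r in masks_of("grip","wrist")][:2], proj(cam("wrist"),body([[0,0,0]])[0]))
cv2.imwrite("pics/p8.png",np.hstack([cv2.resize(t[95:185,250:340,::-1],(400,400),interpolation=3),cv2.resize(w[130:430,170:470,::-1],(400,400))]))
E
```

```text
12.35 [ 0.22748044 -0.59447748 -0.19429999] 0.03971527185904401 [ 0.55940805 -0.0745809   0.1796997 ]
12.45 [-0.4062602  -0.12523463  1.0262651 ] 0.03957633966682435 [ 0.55937448 -0.07458044  0.1796614 ]
[(0.6, [312.0, 293.0])] [321.33508683 328.72579192]
```

View pics/p8.png

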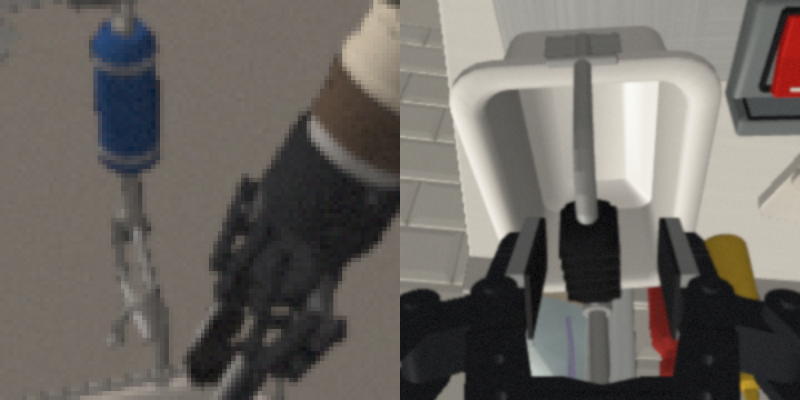

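The pan hangs free: the wrist view shows gaps on both sides of the grip, with the pads at x=535 and 665 and the grip at 560–620. I retreat along the tool axis.

Emit:
jog_arm([
  [[0, -3, -4, 0, 0, 0, 46], [0, -1, -8, 0, 0, 0, 50], [0, 0, -14, 0, 0, 0, 50], [0, 0, -22, 0, 0, 0, 50], [0, 0, -28, 0, 0, 0, 50]],
])

```text
clock: 13.0
eef_pos: [0.519, -0.0848, 0.2443]
tool_rot: [-0.08, 0.963, 0.022, 0.257]
ft_force: [0.9, -0.3, 0.6]
grip_width: 0.0498
```

Emit:
jog_arm([
  [[0, 0, -28, 0, 0, 0, 50], [0, 0, -20, 0, 0, 0, 40], [0, 25, -8, 0, 0, 0, 10], [0, 35, 0, 0, 4, 0, 0], [0, 35, 0, 0, 4, 0, 0]],
])

```text
clock: 13.5
eef_pos: [0.4728, 0.0001, 0.3032]
tool_rot: [-0.075, 0.978, 0.013, 0.193]
ft_force: [0.1, 0.7, 0.3]
grip_width: 0.0002
```

```bash
python3 - <<'E'
from h import *
o=get_obs();print(o["eef_pos"],o["ft_force"],o["clock"])
O=np.array([.597,-.067]);a=np.radians(9.5);x=np.array([np.cos(a),np.sin(a)]);y=np.array([-x[1],x[0]])
for n in ("wrist","scene","top"):
  c=cam(n);im=camera(n).astype(int);cv2.imwrite(f"pics/{n}9.png",im[:,:,::-1].astype(np.uint8))
  rs=masks_of("rocker_far_end",n); print(n,[(round(r["conf"],2),np.round(r["at"]).tolist(),int(r["pixels"].sum())) for r in rs][:2])
  if rs:
    m=rs[0]["pixels"]; r=cv2.minAreaRect(np.argwhere(m)[:,::-1].astype(np.float32)); q=at_z(c,r[0],.053)
    print(r, q, (q[:2]-O)@x,(q[:2]-O)@y, [((at_z(c,p,.053)[:2]-O)@np.c_[x,y]).round(3).tolist() for p in cv2.boxPoints(r)])
E
```

```text
[4.72827224e-01 8.92662021e-05 3.03227721e-01] [0.13287448 0.67338209 0.2836398 ] 13.5
wrist [(0.95, [349.0, 189.0], 849)]
((349.0, 189.0), (40.0, 22.0), 90.0) [0.55612566 0.04568701 0.053     ] -0.021715052030332305 0.11788778806205769 [[-0.049, 0.104], [-0.049, 0.13], [0.008, 0.133], [0.008, 0.105]]
scene [(0.66, [305.0, 248.0], 169)]
((304.51220703125, 248.10977172851562), (9.165818214416504, 19.104658126831055), 83.6598129272461) [0.55824787 0.052015   0.053     ] -0.018577531874756893 0.12377872571465647 [[0.003, 0.104], [-0.047, 0.112], [-0.04, 0.143], [0.009, 0.135]]
top [(0.47, [370.0, 251.0], 151)]
((369.1585388183594, 250.4268035888672), (17.22732162475586, 9.276249885559082), 83.6598129272461) [0.55460354 0.0459411  0.053     ] -0.02317436472627964 0.11838961370982762 [[0.003, 0.13], [0.001, 0.103], [-0.05, 0.107], [-0.048, 0.134]]
```

```bash
python3 - <<'E'
from h import *
plan([.570,.052,.10],9.5,0,7,0,False)
E
```

```text
t 13.8 dworld [  96.7   52.4 -201.1] turn [-0.3 22.3 -0.6]
[-2.8, 5.4, 32.2, -0.0, 3.2, -0.1, 0]
[-4.6, 5.3, 32.0, -0.0, 3.2, -0.1, 0]
[-6.4, 5.3, 31.7, -0.0, 3.2, -0.1, 0]
[-8.1, 5.3, 31.3, -0.0, 3.2, -0.1, 0]
[-9.9, 5.2, 30.8, -0.0, 3.2, -0.1, 0]
[-11.6, 5.2, 30.2, -0.0, 3.2, -0.1, 0]
[-13.2, 5.1, 29.5, -0.0, 3.2, -0.1, 0]
```

Emit:
jog_arm([
  [[-3, 16, 15, 0, 4, 0, 0], [-5, 14, 25, 0, 4, 0, 0], [-6, 6, 34, 0, 4, 0, 0], [-8, 2, 34, 0, 3.5, 0, 0], [-10, 0, 34, 0, 3.5, 0, 0]],
])

```text
clock: 14.3
eef_pos: [0.5329, 0.0386, 0.1729]
tool_rot: [-0.069, 0.997, -0.001, 0.031]
ft_force: [0.9, 0.9, -0.0]
grip_width: 0.0002
```

```bash
python3 - <<'E'
from h import *
print(get_obs()["eef_pos"])
plan([.570,.052,.09],9.5,0,3,0,False)
E
```

```text
[0.53293237 0.03856771 0.17288065]
t 14.3 dworld [ 37.1  13.4 -82.9] turn [-0.4  3.6 -1.6]
[-11.1, 2.9, 28.4, -0.1, 1.2, -0.5, 0]
[-11.7, 2.7, 28.1, -0.1, 1.2, -0.5, 0]
[-12.3, 2.6, 27.9, -0.1, 1.2, -0.5, 0]
```

Emit:
jog_arm([
  [[-12, 6, 22, 0, 1.2, -0.5, 0], [-12, 3, 26, 0, 1.2, -0.5, 0], [-12, 0, 26, 0, 1.2, -0.5, 0], [0, 0, 8, 0, 0, 0, 0], [0, 0, 0, 0, 0, 0, 0]],
])

```text
clock: 14.8
eef_pos: [0.5698, 0.0438, 0.0801]
tool_rot: [-0.075, 0.997, -0.003, -0.008]
ft_force: [-0.7, -1.0, -0.6]
grip_width: 0.0002
```

```bash
python3 - <<'E'
from h import *
print(get_obs()["eef_pos"],get_obs()["ft_force"])
plan([.570,.052,.07],9.5,0,1,0,False)
s=camera("scene");cv2.imwrite("pics/p10.png",cv2.resize(s[120:280,220:380,::-1],(600,600),interpolation=3))
E
```

```text
[0.56984787 0.04379234 0.08014394] [-0.69404066 -0.99545967 -0.5948177 ]
t 14.8 dworld [  0.2   8.2 -10.1] turn [-0.3 -0.9 -0.9]
[-1.5, 8.1, 10.1, -0.3, -0.9, -0.9, 0]
```

View pics/p10.png

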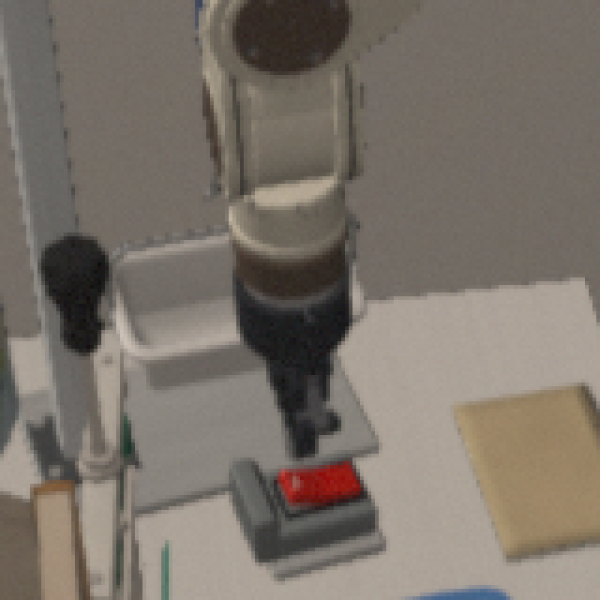

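The fingertip is over the rocker's far end, next to the display upright, and the pan hangs level clear of the arm. I shift in y and then press.

Emit:
jog_arm([
  [[0, 8, 3, -0.3, -0.9, -0.9, 0], [0, 0, 6, 0, 0, 0, 0], [0, 0, 4, 0, 0, 0, 0], [0, 0, 3, 0, 0, 0, 0]],
])

```text
clock: 15.25
eef_pos: [0.5701, 0.0491, 0.0699]
tool_rot: [-0.081, 0.997, 0.0, 0.005]
ft_force: [0.4, 0.8, -0.0]
grip_width: -0.0
```

```bash
python3 - <<'E'
from h import *
print(get_obs()["eef_pos"],get_obs()["ft_force"])
plan([.570,.052,.05],9.5,0,1,0,False)
E
```

```text
[0.57005672 0.04907768 0.06992412] [ 0.35481924  0.77787121 -0.03124885]
t 15.25 dworld [ -0.1   2.9 -19.9] turn [-0.   0.5 -0.2]
[-0.2, 2.9, 19.9, -0.0, 0.5, -0.2, 0]
```

Emit:
jog_arm([
  [[0, 2, 5, 0, 0, 0, 0], [0, 0, 5, 0, 0, 0, 0], [0, 0, 4, 0, 0, 0, 0], [0, 0, 4, 0, 0, 0, 0]],
])

```text
clock: 15.65
eef_pos: [0.5723, 0.0512, 0.053]
tool_rot: [-0.081, 0.997, 0.0, 0.008]
ft_force: [0.6, 0.8, 2.9]
grip_width: -0.0001
```

Emit:
jog_arm([
  [[0, 0, 5, 0, 0, 0, 0], [0, 0, 4, 0, 0, 0, 0]],
])

```text
clock: 15.85
eef_pos: [0.5733, 0.0514, 0.0482]
tool_rot: [-0.081, 0.997, 0.0, 0.009]
ft_force: [-16.5, -1.7, 46.2]
grip_width: -0.0004
```

Emit:
jog_arm([
  [[2, 0, -8, 0, 0, 0, 0], [0, 0, -15, 0, 0, 0, 0], [0, 0, -25, 0, 0, 0, 0], [3, 0, -35, 0, 0, 0, 0], [8, 5, -40, 0, 0, 0, 0]],
])

```text
clock: 16.35
eef_pos: [0.5515, 0.0531, 0.167]
tool_rot: [-0.081, 0.997, -0.0, 0.0]
ft_force: [-0.2, -0.3, 1.2]
grip_width: 0.0001
```

Emit:
jog_arm([
  [[30, 10, -25, 0, 0, 0, 0], [45, 10, -10, 0, 0, 0, 0], [45, 10, 0, 0, 0, 0, 0], [30, 0, 0, 0, 0, 0, 0], [0, 0, 0, 0, 0, 0, 0]],
])

```text
clock: 16.85
eef_pos: [0.3949, 0.0592, 0.2053]
tool_rot: [-0.081, 0.997, -0.0, 0.004]
ft_force: [0.4, 0.9, 0.2]
grip_width: 0.0002
```

```bash
python3 - <<'E'
from h import *
o=get_obs();print(o["eef_pos"],o["ft_force"],o["clock"])
O=np.array([.597,-.067]);a=np.radians(9.5);x=np.array([np.cos(a),np.sin(a)]);y=np.array([-x[1],x[0]])
P={}
for n in("scene","top"):
  for k in range(2):
    im=camera(n);cv2.imwrite(f"pics/{n}_f{k}.png",im[:,:,::-1]); 
    for q in ["grip","hook_seat","loop_bar","rocker_far_end"]:
      print(n,k,q,[(round(r["conf"],2),np.round(r["at"]).tolist(),int(r["pixels"].sum())) for r in masks_of(q,n)][:2])
# red brightness along rocker's length, before/after
for f0,f1 in(("scene0","scene_f1"),("top0","top_f1")):
  c=cam(f0[:5] if "scene" in f0 else "top")
  for f in(f0,f1):
    im=cv2.imread(f"pics/{f}.png"); print(f,[im[tuple(np.round(proj(c,[*(O+(-.021+d)*x+.118*y),.052]))[::-1].astype(int))].tolist() for d in(-.024,-.016,-.008,0,.008,.016,.022)])
for n in("scene","top"):
  a=cv2.imread(f"pics/{n}_f0.png").astype(int);b=cv2.imread(f"pics/{n}_f1.png").astype(int); print("motion",(abs(a-b).max(2)>40).sum())
c=cam("scene")
for nm,p in dict(near=[.088,.054],rear=[-.088,.054]).items():
  q=O+p[0]*x+p[1]*y; print(nm,proj(c,[*q,.139]))
E
```

```text
[0.39494058 0.05922495 0.20534664] [0.39725844 0.89677906 0.23649645] 16.85
scene 0 grip [(0.91, [292.0, 179.0], 290)]
scene 0 hook_seat [(0.64, [294.0, 175.0], 369)]
scene 0 loop_bar [(0.78, [280.0, 150.0], 181)]
scene 0 rocker_far_end [(0.47, [302.0, 248.0], 160)]
scene 1 grip [(0.78, [285.0, 178.0], 498)]
scene 1 hook_seat [(0.58, [287.0, 176.0], 391)]
scene 1 loop_bar [(0.66, [279.0, 150.0], 147), (0.55, [367.0, 243.0], 1673)]
scene 1 rocker_far_end [(0.53, [276.0, 157.0], 7479), (0.52, [308.0, 249.0], 186)]
top 0 grip [(0.62, [417.0, 234.0], 387), (0.17, [359.0, 321.0], 261)]
top 0 hook_seat [(0.52, [415.0, 241.0], 295)]
top 0 loop_bar []
top 0 rocker_far_end [(0.52, [369.0, 250.0], 156)]
top 1 grip [(0.63, [415.0, 239.0], 222)]
top 1 hook_seat [(0.54, [417.0, 238.0], 316)]
top 1 loop_bar [(0.44, [412.0, 226.0], 67)]
top 1 rocker_far_end [(0.57, [370.0, 248.0], 173)]
scene0 [[41, 42, 108], [19, 22, 146], [23, 28, 152], [24, 28, 137], [19, 25, 132], [73, 79, 146], [38, 44, 154]]
scene_f1 [[39, 42, 96], [29, 35, 181], [36, 42, 186], [31, 41, 187], [21, 29, 163], [18, 25, 163], [38, 46, 167]]
top0 [[7, 8, 142], [0, 0, 145], [0, 6, 147], [7, 10, 141], [4, 7, 130], [63, 71, 149], [16, 21, 144]]
top_f1 [[33, 35, 59], [7, 14, 169], [2, 4, 164], [4, 10, 164], [0, 5, 158], [3, 6, 159], [81, 89, 178]]
motion 968
motion 30
near [256.0603317  216.26095632]
rear [321.46028178 201.24303024]
```

```bash
python3 - <<'E'
from h import *
pr=None;b=None
for k in range(8):
  s=camera("scene")
  im=s.astype(int); 
  if pr is not None:
    d=(abs(im-pr).max(2)>40); yy,xx=np.nonzero(d); print(round(get_obs()["clock"],2),d.sum(), (np.percentile(xx,[5,95]),np.percentile(yy,[5,95])) if d.sum()>20 else "")
  pr=im
cv2.imwrite("pics/scene_g.png",s[:,:,::-1])
# shift of pan region between now and f0/f1 (phase correlation)
g=lambda p:cv2.cvtColor(cv2.imread(p),cv2.COLOR_BGR2GRAY).astype(np.float32)
for f in("scene_f0","scene_f1"):
  A=g(f"pics/{f}.png");B=g("pics/scene_g.png")
  for n,(y0,y1,x0,x1) in dict(panfront=(185,222,248,280),rocker=(235,262,280,330),pad=(230,260,340,400),tub=(270,320,300,365)).items():
    print(f,n,cv2.phaseCorrelate(A[y0:y1,x0:x1].copy(),B[y0:y1,x0:x1].copy()))
E
```

```text
17.95 1 
18.0 2 
18.05 0 
18.1 2 
18.15 1 
18.2 5 
18.25 2 
scene_f0 panfront ((0.1615587217454948, 0.26834201080580655), 1.0305299699306487)
scene_f0 rocker ((-0.017655372744890485, 0.5455270238971544), 1.0064623186323378)
scene_f0 pad ((0.026271170730140625, 0.03763602526187171), 1.0408936664793227)
scene_f0 tub ((-0.08104080807385117, -0.0013215755303690457), 1.0006140618854098)
scene_f1 panfront ((-0.16475243191992206, -0.027662188101974294), 0.9359076421707868)
scene_f1 rocker ((0.045565118070332034, 0.4052337927334122), 0.9962975941763984)
scene_f1 pad ((-0.058696780589730935, -0.03904424047271249), 1.0120560872554778)
scene_f1 tub ((-0.10564756659095309, -0.04434697247794972), 0.9894575913747151)
```

```bash
python3 - <<'E'
from h import *
t=camera("top");cv2.imwrite("pics/top_g.png",t[:,:,::-1]);w=camera("wrist");s=camera("scene");cv2.imwrite("pics/scene_h.png",s[:,:,::-1])
for f,(x0,x1,y0,y1) in {"scene0":(285,325,235,262),"scene_f0":(285,325,235,262),"scene_f1":(285,325,235,262),"scene_g":(285,325,235,262),"scene_h":(285,325,235,262),"top0":(355,385,232,268),"top_f1":(355,385,232,268),"top_g":(355,385,232,268)}.items():
  im=cv2.imread(f"pics/{f}.png")[y0:y1,x0:x1].astype(int); m=(im[:,:,2]>80)&(im[:,:,1]<60); yy,xx=np.nonzero(m)
  wm=(im.min(2)>45)&(im[:,:,2]-im[:,:,1]>40); print(f,m.sum(),"c",(xx.mean()+x0).round(2),(yy.mean()+y0).round(2),"x",np.percentile(xx,[2,98])+x0,"y",np.percentile(yy,[2,98])+y0,"R",im[m][:,2].mean().round(1),"white",[(int(a)+x0,int(b)+y0) for b,a in np.argwhere(wm)][:5])
o=get_obs();print(o["clock"],[ (round(r["conf"],2),r["at"]) for r in masks_of("rocker_far_end","wrist")])
# expected rocker-top outline for off(0) / on(.44)
O=np.array([.597,-.067]);a=np.radians(9.5);x=np.array([np.cos(a),np.sin(a)]);y=np.array([-x[1],x[0]])
for th in(-.22,.22):
  for n in("scene","top"): print(th,n,[proj(cam(n),[*(O+(-.021+d*np.cos(th))*x+.118*y),.053-d*np.sin(th)]).round(1).tolist() for d in(-.027,.022,.027)])
# pan level: rim edge direction near side, scene, red=expected if level
im=cv2.imread("pics/scene_h.png");cv2.imwrite("pics/p11.png",im[120:280,220:380])
m=[r for r in masks_of("pan_floor","scene")]
r=m[0]; print("pan",r["conf"],r["at"])
E
```

```text
scene0 179 c 305.28 248.58 x [295. 315.] y [243. 254.] R 130.9 white [(306, 244), (307, 244), (295, 245), (296, 245), (297, 245)]
scene_f0 190 c 304.26 248.78 x [294. 314.] y [242.78 255.  ] R 153.8 white [(310, 241), (311, 241), (308, 242), (309, 242), (312, 242)]
scene_f1 183 c 304.36 248.7 x [294.64 313.36] y [242.64 255.  ] R 155.7 white [(310, 241), (311, 241), (308, 242), (309, 242), (312, 242)]
scene_g 189 c 304.25 248.81 x [294. 314.] y [243. 255.] R 154.0 white [(310, 241), (311, 241), (308, 242), (309, 242), (312, 242)]
scene_h 188 c 304.35 248.79 x [294. 314.] y [242.74 255.  ] R 154.0 white [(310, 241), (311, 241), (307, 242), (308, 242), (309, 242)]
top0 170 c 369.28 250.0 x [364. 375.] y [241. 258.] R 130.7 white [(368, 243), (369, 243), (367, 244), (368, 244)]
top_f1 163 c 369.01 248.83 x [364. 374.] y [241. 257.] R 149.6 white [(367, 242), (368, 242), (369, 242), (366, 243), (367, 243)]
top_g 163 c 369.01 248.83 x [364. 374.] y [241. 257.] R 149.5 white [(367, 242), (368, 242), (369, 242), (366, 243), (367, 243)]
18.4 [(0.45, [277.7, 343.6])]
-0.22 scene [[314.3, 245.4], [296.9, 247.0], [295.1, 247.2]]
-0.22 top [[370.7, 258.6], [367.9, 242.4], [367.6, 240.7]]
0.22 scene [[314.3, 242.5], [297.0, 249.4], [295.2, 250.1]]
0.22 top [[371.0, 258.2], [367.6, 242.8], [367.3, 241.3]]
pan 0.88 [296.5, 176.7]
```

```bash
python3 -c "
from workcell import *
print(job_done())"
```

```text
the job is handed in; nothing more can be done
None
```

The pan hangs on the scale and the rocker is on, handed in at about 18.4 s of the 48 s allowed. One force reading during the switch push was too high.

- **Hanging the pan:** I gripped the bail with the tool tilted 30°, passed the hook through the stirrup and lowered at 50 mm/s or less until the wrist felt about −0.1 N. The spring was then drawn roughly 25 mm. I opened the fingers slowly, saw the pan hang free in the wrist picture, and only then pushed the rocker.
- **Rocker:** It tipped over and stayed over. Its shading, white mark and raised near end changed in the scene and top pictures and held in later ones.
- **Pan:** Frames over the last half second before hand-in showed no motion. I judged it level from the picture taken just before the push, not from a measurement afterwards.
- **Other things:** The order pad and tub did not shift between the pictures taken after the push. I did not compare them with the start, and I did not re-measure the tomato. The arm was well clear at hand-in.

**Excess force:** My last push step was too long. The wrist briefly read 46 N down and 16 N sideways after the rocker had bottomed, and the fingertip may have brushed the display upright. It went through the fingertip and stayed below the 120 N wrist limit. However, it exceeds 40 N, so it would fail if fingertip contact counts under the limit for the arm and gripper body. I backed off at once.

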